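# Set the strap punch to the D-ring die and lock it

### The job

Set the die selector of the bench strap punch: with a fingertip pressed lightly on the bare face of the flat aluminium wheel, turn it until the sector engraved with the D-ring outline sits in the middle of the hood's window, then slide the locking bolt fully home into the wheel's notch so that it is held there. The wheel rides on a weak spring and its height is not known exactly, so feel for it and never push on any part of the selector with more than 25 N; leave the other things on the counter where they are.

Things in the scene. Friction and masses are not known exactly. Their poses are not given: they have to be found in the camera images.
- selector: The die selector, fixed to the counter: grey base plate 240 x 240 x 12 mm; origin at the centre of its underside, on the wheel's upright axle; z up. On it lies a flat aluminium wheel, 172 mm across, 22 mm thick, face smooth and bare out to 75 mm radius except under the hood, no knob; six notches 12 mm wide, 10 mm deep in its rim. No finger may push the selector with over 25 N.
- axle_40 (a point): A fixed point on the wheel's axle, 40 mm above the counter (always below the face). The face is somewhere between 43 and 53 mm above the counter, set by a height screw, different each time, not measured: feel for it. The wheel sits on a spring, about 1.7 N preload and 4 N per mm; it sinks up to 3 mm (about 14 N in all), then is hard.
- drag_spot (a point): A fixed point 55 mm from the axle on the selector's -x side, 60 mm above the counter, above the bare face. The wheel turns either way without stops or clicks against a steady friction of about 0.16 N m, 3 N at this radius: a closed fingertip pressed on the face with 7 to 11 N and moved along the circle drags it round; a much lighter one slips.
- window (a point): Centre of the 36 x 36 mm window in the white hood, at the hood's top, at (55, 0, 70.5) mm in the selector's frame. The hood (underside 64.5 mm above the counter) covers the wheel from x = 22 to 123 mm, y = -58 to 58 mm in that frame.
- die_wheel (a joint): Wheel angle, rad, positive anticlockwise from above. At 0 (or a full turn, 6.283) the sector with the engraved D-ring outline (a D of 20 x 26 mm, 55 mm from the axle) is in the middle of the window and its notch faces the bolt. The other sectors, 60 degrees apart, bear one dot, two dots, a bar, three dots, a cross. Starts between 1.2 and 5.0.
- bolt (a joint): Travel of the locking bolt, m: 0 withdrawn, 0.020 home. It slides along the selector's -y, towards the axle, against 3 N of friction and stays where left; starts at 0 to 0.004. Its round nose (8 mm) meets the rim at about 0.012 and stops there unless it faces a notch (2 mm play each side); one up to about 3 mm off is pulled into line as the nose wedges in under 5 to 15 N.
- bolt_post (a point): Centre of the bolt's upright steel post: 12 mm diameter, 36 to 76 mm above the counter, this point at 60 mm; moves with the bolt, 160 mm out along the selector's +y when withdrawn, 140 mm when home. Push it from its outer side (60 mm free beyond it) or grip it above 50 mm; the bolt's guide rails beside it are 42 mm high.
- dring_a: Chrome D-ring buckle 28 x 23 x 4.4 mm lying on the selector's base plate; origin at the centre of its underside. A bystander, leave it alone.
- dring_b: Like dring_a, lying on the counter beside the base plate; origin at the centre of its underside. A bystander, leave it alone.
- dring_c: Like dring_a, lying on the counter in front of the base plate; origin at the centre of its underside. A bystander, leave it alone.
- sleeve: Translucent green finger sleeve, 26 mm across, 55 mm tall, standing; origin at the centre of its underside. A bystander, leave it alone.
- tape_measure: Brass tape-measure housing, 72 mm across, 38 mm tall with its knob; origin at the centre of its underside. A bystander, leave it alone.
- strap_spool: White spool of grey strap, 100 mm across, 38 mm tall; origin at the centre of its underside. A bystander, leave it alone.
- marker: Black marker pen, 14 mm thick, 110 mm long, lying; origin at the centre of its underside. A bystander, leave it alone.

How it is judged:
On the way:
1. the D-ring sector is in the window (wheel within 0.08 rad, about 4 mm at the mark) ((value of joint die_wheel between -0.08 and 0.08 rad or value of joint die_wheel between 6.20319 and 6.36319 rad)), for 0.2 s.
At the end, for the whole second after the job is handed in: The D-ring sector is centred in the window (wheel at 0 or one full turn, within 0.05 rad, about 3 mm at the mark), the bolt is home (at least 17.5 of its 20 mm), the wheel is still and the selector is released ((value of joint die_wheel between -0.05 and 0.05 rad or value of joint die_wheel between 6.23319 and 6.33319 rad) and value of joint bolt above 0.0175 m and velocity of joint die_wheel between -0.05 and 0.05 rad/s and contact force between each of the arm, the fingers and selector below 0.3 N); the robot touches nothing.
It fails at once if the robot pushes on the selector (wheel, bolt, hood or base) with more than 25 N (contact force between any of the fingers, the arm and selector above 25 N).
It fails at once if a bystander is shifted by more than 20 mm (distance of any of dring_a, dring_b, dring_c, sleeve, tape_measure, strap_spool, marker from where it was at the start of the episode above 0.02 m).
It also fails if it takes over 72 s, if anything falls off the work surface, if the arm or the gripper's body presses on something with over 40 N, if the wrist force passes 120 N, or if a joint passes its speed limit or range.

### The arm

A 6-joint arm with a two-finger parallel gripper is mounted at the origin on the work surface. World frame = base frame: x ahead of the robot, y to its left, z up, the work surface at z = 0. Lengths are in m, angles in rad, forces in N, time in s.
With the tool pointing down it reaches from about 0.325 to 0.775 m from the base axis. Payload 5.5 kg.
Tool frame: the origin (TCP) lies between the finger pads; the fingertips stand 8 mm ahead of it and the grasp point (between the pads) lies 11 mm behind it (tcp_to_tips is the distance from the TCP to the fingertips, in m); z points along the fingers, y is the direction in which the jaws open and shut (so a half turn about z gives the same grasp; the last joint's range is limited). The gripper opens to 88 mm and grips with 3 to 60 N. Pads are 20 mm wide; open, the fingers measure 115 mm over their backs; the gripper's body (75 mm by 178 mm) begins 61 mm behind the grasp point.
Start: joints at [1.277, 0.091, 1.231, -0, 1.82, -0.057], TCP at [0.141, 0.583, 0.231] pointing down, gripper open.
Joint ranges: [-2.87, 2.87], [-0.86, 2.18], [0.17, 2.46], [-1.51, 4.65], [0.06, 2.69], [-2.65, 2.65]. Speed limits (rad/s): [2.57, 2.57, 3.01, 3.14, 3.14, 3.14].

### API

Orientations are given as a unit quaternion [w, x, y, z].
In Python, from bench import * gives the robot as it stands. Calls block until the motion is done:
- move_to(position, orientation): joint-space move of the TCP to a pose.
- move_l(position, speed=0.15, orientation=None): straight line of the TCP; orientation=None keeps the orientation; speed is the mean speed in m/s.
- movej(angles): joint-space move.
- gripper_open() and close(): open the fingers fully, or close them until they stop; the grip force is fixed at half the most.
- hold(seconds).
- inverse_kinematics(position, orientation): joint angles nearest the present ones, or None.
- state(): the state.
- get_image(name): name is "scene" or "top" or "wrist"; returns a dict with "frame" (480x640x3 uint8, blue, green, red), "depth" (480x640 float32, m along the optical axis (not along the pixel's ray), 0 where there is no reading), "camera_matrix" (3x3 intrinsics, pixels), "view" (4x4, takes a point from world to camera coordinates). Camera axes: x right, y up, looking along -z (the intrinsics and any distortion apply to the point x, -y, -z); pixel columns grow to the right and rows downward; lengths in m; the calibration is good to about 2 mm. A picture is of the moment at which its call begins.
A pose or a line that the arm cannot do raises IKError and nothing moves.
- job_done(): hands the job in, once; it reports no verdict.
The state is a dict: "time": time; "joint_pos": joint angles; "dq": joint speeds; "joint_torque": joint torques, N m; "ee_pos": TCP position; "ee_rot": TCP orientation; "ft_force": force on the tool from outside, world axes, zero at the start; "moment": the same for the moment, N m; "finger_gap": finger opening in m.
Only numpy, scipy, OpenCV 4.12 (cv2) and the standard library are available. Lean on these libraries where they do the work, as an engineer would, in place of code of your own. Each camera call takes 0.05 s, during which the arm holds its last target.

## Working session

There is one attempt and no reset: what is moved stays moved. The work goes in short steps, each a Python script; the robot and the scene stay as the last script left them, time stands still between calls to the robot, and variables do not carry over. Pictures are saved under pics/ and viewed, and the job is handed in when it is done.

```bash
mkdir -p pics; ls; python3 - <<'E'
from bench import *
import cv2,numpy as np
s=state();print(s)
for n in("scene","top","wrist"):
    d=get_image(n);cv2.imwrite(f"pics/{n}0.png",d["frame"]);np.savez(f"pics/{n}0.npz",**d);print(n,d["camera_matrix"],d["view"])
E
```

```text
pics
{'time': 0.0, 'joint_pos': array([ 1.27729717e+00,  9.18735201e-02,  1.23187646e+00,  3.18775396e-06,
        1.81980630e+00, -5.67190440e-02]), 'dq': array([-0.00056196, -0.00035416,  0.00087558, -0.00092573, -0.00039691,
        0.00012327]), 'joint_torque': array([ 8.96318325e-04, -4.46452904e+01, -4.06452298e+01,  6.97679864e-02,
        2.92176573e-02, -1.90396813e-04]), 'ee_pos': array([0.14067427, 0.58298544, 0.22950342]), 'ee_rot': array([-1.72568357e-04,  1.18113240e-01,  9.92999647e-01, -9.66528200e-04]), 'ft_force': array([0.1148622 , 0.37872362, 1.19152535]), 'moment': array([-0.02731356, -0.0013836 , -0.02999199]), 'finger_gap': 0.08756714976961642}
scene [[606.14893445   0.         314.34832303]
 [  0.         606.14893445 246.98087028]
 [  0.           0.           1.        ]] [[-0.28202082  0.95919512 -0.02022346  0.05880358]
 [-0.56479371 -0.14894637  0.81167915  0.21272548]
 [ 0.77554646  0.2403325   0.58375335 -1.71048794]
 [ 0.          0.          0.          1.        ]]
top [[569.02500301   0.         330.67756678]
 [  0.         569.02500301 240.44001475]
 [  0.           0.           1.        ]] [[-0.00362618 -0.99984127 -0.01744373  0.10935818]
 [ 0.99959    -0.00411961  0.02833489 -0.45232742]
 [-0.02840225 -0.01733383  0.99944627 -1.10761574]
 [ 0.          0.          0.          1.        ]]
wrist [[418.56085545   0.         311.67880404]
 [  0.         418.56085545 238.02121505]
 [  0.           0.           1.        ]] [[ 0.2334633   0.97235733 -0.0040143  -0.59813459]
 [-0.94043008  0.22474436 -0.25511024  0.03193115]
 [-0.24715612  0.06333405  0.96690364 -0.38957249]
 [ 0.          0.          0.          1.        ]]
```

View pics/top0.png

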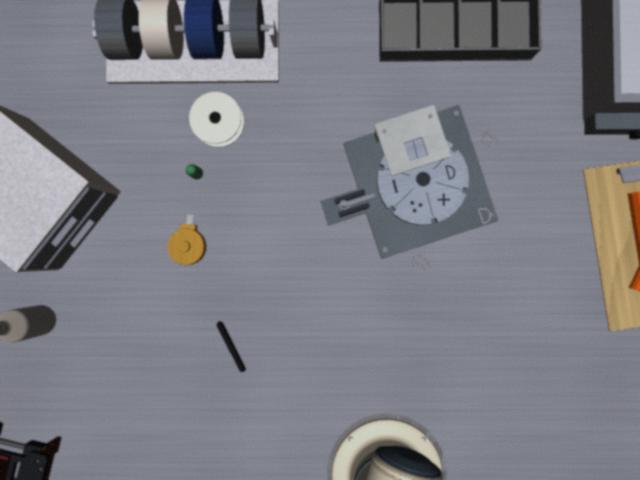

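View pics/scene0.png

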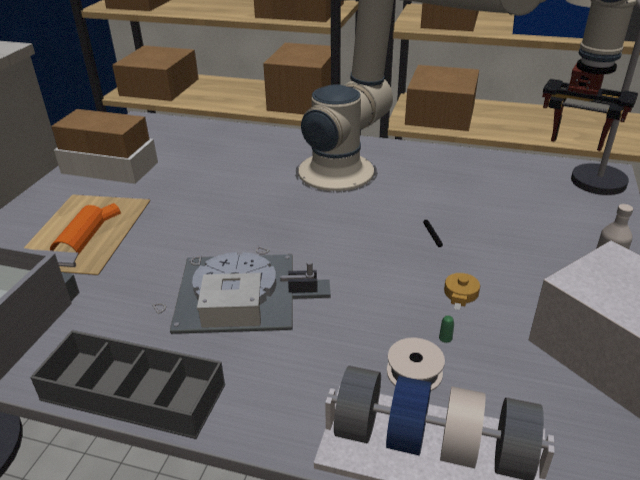

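View pics/wrist0.png

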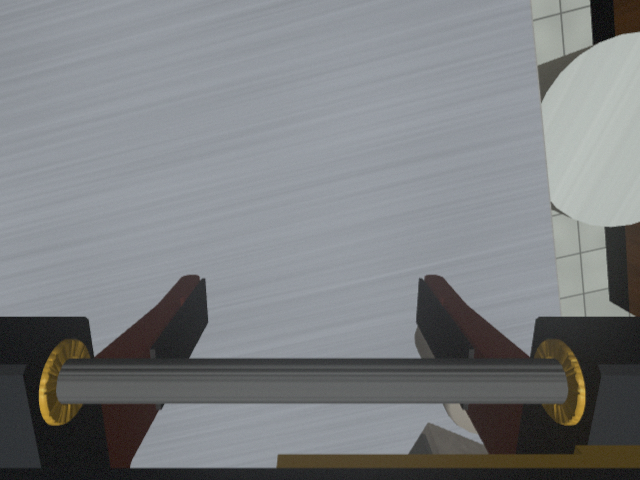

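```bash
cat > h.py <<'E'
import cv2,numpy as np
def pix(d,u,v,z):
    "world point on plane z at pixel"
    K=d["camera_matrix"];V=d["view"];R=V[:3,:3];t=V[:3,3]
    r=np.linalg.solve(K,[u,v,1]);r=R.T@np.array([r[0],-r[1],-r[2]]);c=-R.T@t
    return c+r*(z-c[2])/r[2]
def proj(d,p):
    V=d["view"];c=V[:3,:3]@np.asarray(p)+V[:3,3];q=d["camera_matrix"]@np.array([c[0],-c[1],-c[2]]);return q[:2]/q[2]
E
python3 - <<'E'
import numpy as np,cv2
from h import *
d=np.load("pics/top0.npz")
f=d["frame"][85:275,310:515];cv2.imwrite("pics/topcrop.png",cv2.resize(f,None,fx=3.9,fy=3.0*1.0 if 0 else 3.0,interpolation=cv2.INTER_CUBIC) if 0 else cv2.resize(f,None,fx=3.1,fy=3.1,interpolation=cv2.INTER_CUBIC))
for u,v in [(345,143),(460,106),(497,219),(382,257)]: print(pix(d,u,v,0.012))
print("axle",pix(d,422.5,179.5,.05))
E
```

```text
[0.64355418 0.07875633 0.012     ]
[ 0.71472896 -0.14650488  0.012     ]
[ 0.49296799 -0.21591512  0.012     ]
[0.41995515 0.00772121 0.012     ]
axle [ 0.56573398 -0.0666523   0.05      ]
```

View pics/topcrop.png

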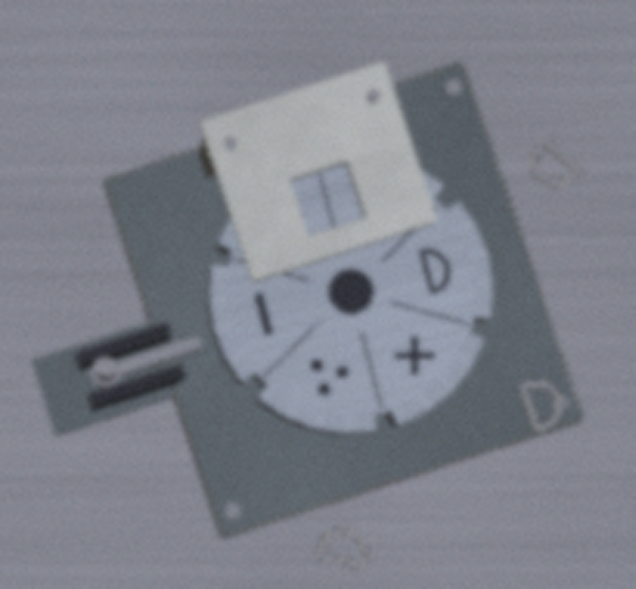

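```bash
cat >> h.py <<'E'
C=np.array([.5672,-.0685]);YAW=np.radians(17.5)
def sel(x,y): 
    c,s=np.cos(YAW),np.sin(YAW); return C+np.array([c*x-s*y,s*x+c*y])
def tosel(p):
    c,s=np.cos(YAW),np.sin(YAW); q=np.asarray(p)[:2]-C; return np.array([c*q[0]+s*q[1],-s*q[0]+c*q[1]])
E
python3 - <<'E'
from h import *
d=np.load("pics/top0.npz")
g=lambda u,v,z:tosel(pix(d,u/3.1+310-.34,v/3.1+85-.34,z))
for n,u,v,z in [("ax",350,291,.048),("D",435,270,.048),("x",414,355,.048),("3",329,376,.048),("bar",264,313,.048),("n",448,197,.048),("n",481,325,.048),("n",388,421,.048),("n",257,383,.048),("n",222,253,.048),("post",103,370,.076),("win",330,197,.0705),("da",542,405,.014),("db",552,165,.002),("dc",343,548,.002)]:
    q=g(u,v,z);print(n,q.round(4),np.hypot(*q).round(4),np.degrees(np.arctan2(q[1],q[0])).round(1))
# depth on wheel
D=d["depth"];print(np.median(D[198:206,410:420]))
V=d["view"];R=V[:3,:3];t=V[:3,3]
def pt(u,v):
    z=D[v,u];K=d["camera_matrix"];r=np.linalg.solve(K,[u,v,1])*z;return R.T@(np.array([r[0],-r[1],-r[2]])-t)
for u,v in [(400,190),(430,215),(455,190),(415,165),(440,130),(385,240),(470,240),(300,280)]:print(u,v,np.mean([pt(u+i,v+j) for i in range(-2,3) for j in range(-2,3)],0).round(4))
E
```

```text
ax [0.001  0.0012] 0.0016 48.3
D [-0.0026 -0.0519] 0.052 -92.8
x [-0.048  -0.0237] 0.0536 -153.7
3 [-0.0444  0.0293] 0.0532 146.6
bar [0.0043 0.0551] 0.0552 85.6
n [ 0.0375 -0.0733] 0.0823 -62.9
n [-0.043  -0.0681] 0.0805 -122.3
n [-0.0814  0.0037] 0.0815 177.4
n [-0.0351  0.0723] 0.0803 115.9
n [0.0471 0.0682] 0.0828 55.4
post [-0.0013  0.16  ] 0.16 90.5
win [ 0.0563 -0.0008] 0.0564 -0.9
da [-0.1009 -0.097 ] 0.1399 -136.1
db [ 0.0422 -0.1537] 0.1594 -74.6
dc [-0.1488  0.0475] 0.1562 162.3
1.0770038
400 190 [ 0.5468 -0.0248  0.0438]
430 215 [ 0.4991 -0.0811  0.0443]
455 190 [ 0.5411 -0.12    0.0875]
415 165 [ 0.5901 -0.0502  0.0697]
440 130 [ 0.6473 -0.091   0.1043]
385 240 [0.453  0.0017 0.0119]
470 240 [ 0.4513 -0.1559  0.0437]
300 280 [ 3.752e-01  1.685e-01 -2.000e-04]
```

```bash
cat >> h.py <<'E'
def quat(psi):
    f=(psi+np.pi/2)/2; return [0,float(np.cos(f)),float(np.sin(f)),0]
Q=quat(YAW)
def tipp(x,y,ztip):
    p=sel(x,y); return [float(p[0]),float(p[1]),ztip+.008]
def ft(n=5):
    from bench import state,hold
    a=[]
    for _ in range(n): hold(.01);a.append(state()["ft_force"])
    return np.mean(a,0)
E
python3 - <<'E'
from bench import *
from h import *
close()
move_to([0.14,0.46,0.25],state()["ee_rot"])
a=np.radians(133.4)
p=tipp(.055*np.cos(a),.055*np.sin(a),.10)
print(inverse_kinematics(p,Q))
move_to(p,Q)
print(state()["time"],state()["joint_pos"],state()["finger_gap"])
f0=ft();print(f0)
np.save("f0.npy",f0)
d=get_image("wrist");cv2.imwrite("pics/w1.png",d["frame"])
d=get_image("top");cv2.imwrite("pics/t1.png",d["frame"][60:300,260:580])
E
```

```text
[-1.45579630e-01 -1.12227470e-01  1.64947505e+00 -4.44089210e-16
  1.60434508e+00 -4.51012250e-01]
4.3583 [-1.44179924e-01 -1.12396868e-01  1.64911628e+00  2.75827819e-04
  1.60440955e+00 -4.50944681e-01] 0.00040644847993519094
[ 0.1128761   0.04988538 -0.27922531]
```

View pics/w1.png

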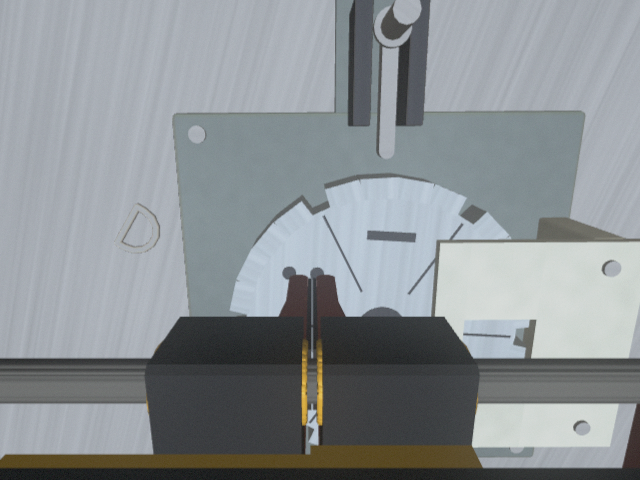

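```bash
python3 - <<'E'
from bench import *
from h import *
a=np.radians(133.4);x,y=.055*np.cos(a),.055*np.sin(a)
move_l(tipp(x,y,.056),speed=.08)
hold(.2);f0=ft();np.save("f0.npy",f0);print(f0,state()["ee_pos"])
z=.056
while z>.039:
    z-=.0007
    move_l(tipp(x,y,z),speed=.02)
    f=ft(3)-f0
    if f[2]>.7: print(round(z,4),f.round(2),(state()["ee_pos"]-tipp(x,y,z)).round(4))
    if f[2]>8: break
np.save("z.npy",z);print(state()["time"])
E
```

```text
[-0.07672652  0.13025451 -0.11166508] [ 0.51952456 -0.04181093  0.06469189]
0.0525 [-0.24 -0.08  0.94] [-0.  0. -0.]
0.0455 [-0.3  -0.05  0.93] [0.0001 0.     0.0001]
0.0448 [-1.64  0.81  3.11] [0.     0.0001 0.0003]
0.0441 [-2.84  0.94  5.24] [-0.      0.0001  0.0003]
0.0434 [-3.58  1.96  6.29] [-0.0001  0.0002  0.0006]
0.0427 [-4.19  1.26  8.14] [-0.0001  0.0002  0.0009]
10.6667
```

```bash
cat >> h.py <<'E'
def drag(a0,a1,z,f0,n,target=9.,r=.055):
    from bench import move_l,state
    fz=None
    for i,a in enumerate(np.linspace(a0,a1,n+1)[1:]):
        move_l(tipp(r*np.cos(a),r*np.sin(a),z),speed=.04)
        f=ft(2)-f0
        # world -> tangential / radial
        w=a+YAW; t=np.array([-np.sin(w),np.cos(w)]);rr=np.array([np.cos(w),np.sin(w)])
        print(i,np.degrees(a).round(1),round(z,4),"fz",f[2].round(2),"ft",(f[:2]@t).round(2),"fr",(f[:2]@rr).round(2),state()["time"])
        if f[2]>17: print("HIGH");break
        z-=float(np.clip((target-f[2])/4000*.4,-.0008,.0004))
    return z,a
E
python3 - <<'E'
from bench import *
from h import *
f0=np.load("f0.npy");z=float(np.load("z.npy"))
z,a=drag(np.radians(133.4),np.radians(226.6),z,f0,24)
p=state()["ee_pos"]
move_l([p[0],p[1],.075],speed=.05)
d=get_image("wrist");cv2.imwrite("pics/w2.png",d["frame"])
np.save("z.npy",z);print(state()["time"])
E
```

```text
0 137.3 0.0427 fz 7.21 ft -1.59 fr 2.97 10.9333
1 141.2 0.0425 fz 6.86 ft -1.64 fr 2.56 11.2
2 145.0 0.0423 fz 7.41 ft -2.36 fr 1.31 11.4667
3 148.9 0.0421 fz 6.6 ft -2.18 fr 0.94 11.7333
4 152.8 0.0419 fz 6.58 ft -2.11 fr 1.25 12.0
5 156.7 0.0417 fz 7.12 ft -1.77 fr 0.64 12.2667
6 160.6 0.0415 fz 7.86 ft -2.99 fr 1.03 12.5333
7 164.5 0.0414 fz 8.24 ft -2.5 fr 0.59 12.8
8 168.4 0.0413 fz 8.24 ft -2.04 fr 0.35 13.0667
9 172.2 0.0412 fz 8.69 ft -2.34 fr 0.44 13.3333
10 176.1 0.0412 fz 8.2 ft -2.62 fr 0.18 13.6
11 180.0 0.0411 fz 9.21 ft -2.71 fr 0.5 13.8667
12 183.9 0.0411 fz 8.51 ft -2.45 fr 0.4 14.1333
13 187.8 0.0411 fz 9.04 ft -2.31 fr 0.27 14.4
14 191.6 0.0411 fz 8.75 ft -2.28 fr 0.31 14.6667
15 195.5 0.0411 fz 9.36 ft -2.33 fr 0.45 14.9333
16 199.4 0.0411 fz 9.28 ft -2.02 fr 1.0 15.2
17 203.3 0.0411 fz 8.82 ft -3.29 fr 0.47 15.4667
18 207.2 0.0411 fz 8.82 ft -2.56 fr 0.65 15.7333
19 211.1 0.0411 fz 9.29 ft -2.72 fr 1.56 16.0
20 215.0 0.0411 fz 8.78 ft -3.48 fr 0.6 16.2667
21 218.8 0.0411 fz 9.83 ft -2.41 fr 0.91 16.5333
22 222.7 0.0412 fz 9.13 ft -2.35 fr 1.31 16.8
23 226.6 0.0412 fz 9.08 ft -2.17 fr 1.04 17.0667
17.7833
```

View pics/w2.png

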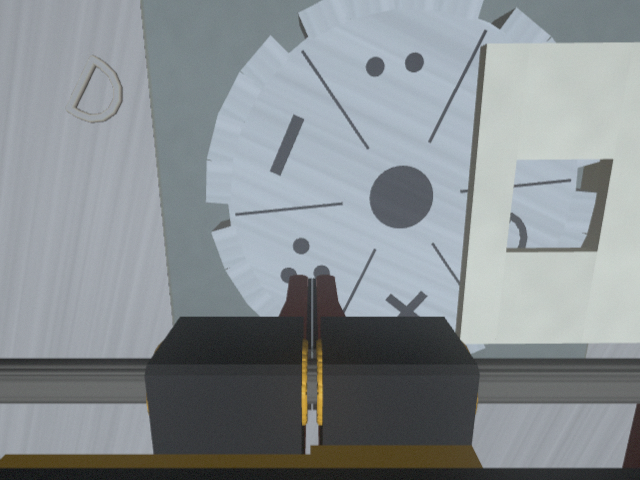

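```bash
cat > an.py <<'E'
from h import *
def ang(d,pts,z=.046,rmin=0):
    for n,u,v in pts:
        q=tosel(pix(d,u,v,z));print(n,q.round(4),np.hypot(*q).round(4),np.degrees(np.arctan2(q[1],q[0])).round(1))
E
python3 - <<'E'
from bench import *
from an import *
d=get_image("wrist");np.savez("pics/w2.npz",**d)
ang(d,[("ax",402,197),("bar",287,145),("2dots",395,64),("notch",222,213),("notch",290,42),("line1o",237,214),("line1i",342,204),("l2o",304,52),("l2i",368,148),("l3o",485,31),("l3i",430,141)])
E
```

```text
ax [ 0.0018 -0.0011] 0.0021 -30.0
bar [-0.0481  0.0211] 0.0525 156.3
2dots [-0.004   0.0531] 0.0532 94.4
notch [-0.0772 -0.0083] 0.0776 -173.9
notch [-0.0463  0.0612] 0.0768 127.1
line1o [-0.0706 -0.0087] 0.0711 -172.9
line1i [-0.0243 -0.0042] 0.0247 -170.2
l2o [-0.0408  0.0575] 0.0705 125.3
l2i [-0.0138  0.0199] 0.0242 124.7
l3o [0.0309 0.0653] 0.0722 64.6
l3i [0.0123 0.0228] 0.0259 61.6
```

```bash
cat >> h.py <<'E'
def press(a,f0,target=9,r=.055,z=.047,step=.0007):
    from bench import move_l,state
    x,y=r*np.cos(a),r*np.sin(a)
    move_l(tipp(x,y,z+.01),speed=.1)
    move_l(tipp(x,y,z),speed=.04)
    while z>.0395:
        z-=step;move_l(tipp(x,y,z),speed=.03);f=ft(2)-f0
        if f[2]>target: break
    print("pressed",z,f.round(2));return z
E
python3 - <<'E'
from bench import *
from an import *
a0,a1=np.radians([165,190.5])
move_l(tipp(.055*np.cos(a0),.055*np.sin(a0),.067),speed=.12)
hold(.15);f0=ft()
z=press(a0,f0,9.5)
z,a=drag(a0,a1,z,f0,8,target=10)
p=state()["ee_pos"]
move_l([p[0],p[1],.080],speed=.06)
d=get_image("wrist");cv2.imwrite("pics/w3.png",d["frame"]);np.savez("pics/w3.npz",**d)
print(state()["time"])
E
```

```text
pressed 0.042100000000000005 [-6.22  0.1   9.91]
0 168.2 0.0421 fz 8.59 ft -2.38 fr 3.36 21.4333
1 171.4 0.042 fz 8.53 ft -2.3 fr 2.09 21.7
2 174.6 0.0418 fz 8.35 ft -2.59 fr 1.56 21.9667
3 177.8 0.0416 fz 8.17 ft -2.81 fr 0.65 22.2333
4 180.9 0.0415 fz 8.37 ft -2.74 fr 0.39 22.5
5 184.1 0.0413 fz 9.04 ft -3.17 fr 0.14 22.7667
6 187.3 0.0412 fz 9.0 ft -3.18 fr 0.76 23.0333
7 190.5 0.0411 fz 8.43 ft -4.14 fr 0.1 23.3
24.0167
```

View pics/w3.png

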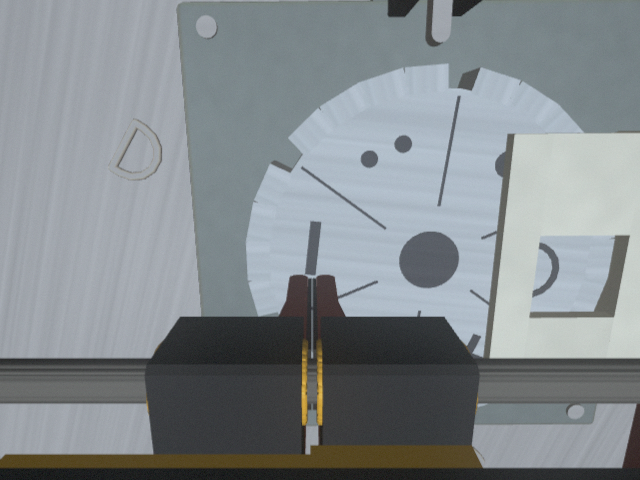

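```bash
python3 - <<'E'
from an import *
d=np.load("pics/w3.npz")
z=.046
def L(n,i,o):
    v=tosel(pix(d,*o,z))-tosel(pix(d,*i,z));print(n,np.degrees(np.arctan2(v[1],v[0])).round(2))
L("l3->90",(439,206),(459,96)); L("l2->150",(385,229),(302,168))
L("l bar-x ->210",(377,281),(338,298))
L("ax-bar ->180",(429,260),(313.5,248))
ang(d,[("ax",429,260),("notch",464,80),("notch",287,158)])
ang(d,[("boltnose",438,38)],z=.05)
g=d["frame"]
v=[tosel(pix(d,*p,.012)) for p in ((178,4),(206,406))]; print(v)
E
```

```text
l3->90 84.3
l2->150 143.89
l bar-x ->210 -154.61
ax-bar ->180 173.92
ax [ 0.0017 -0.0011] 0.002 -33.8
notch [0.0105 0.078 ] 0.0787 82.3
notch [-0.0641  0.0458] 0.0787 144.5
boltnose [-0.0027  0.0934] 0.0935 91.7
[array([-0.11687263,  0.11530279]), array([-0.11769865, -0.1059056 ])]
```

```bash
cat > nudge.py <<'E'
import sys
from bench import *
from an import *
a0,a1=np.radians([float(sys.argv[1]),float(sys.argv[2])]);n=sys.argv[3]
move_l(tipp(.055*np.cos(a0),.055*np.sin(a0),.062),speed=.12)
hold(.15);f0=ft()
z=press(a0,f0,10.5,z=.0455)
z,a=drag(a0,a1,z,f0,max(2,int(abs(float(sys.argv[2])-float(sys.argv[1]))/3)),target=11)
p=state()["ee_pos"]
move_l([p[0],p[1],.080],speed=.06)
d=get_image("wrist");cv2.imwrite(f"pics/{n}.png",d["frame"]);np.savez(f"pics/{n}.npz",**d)
print(state()["time"])
E
python3 nudge.py 181 190 w4
```

```text
pressed 0.0413 [-6.79 -0.62 10.72]
0 184.0 0.0413 fz 9.92 ft -3.52 fr 4.8 26.9917
1 187.0 0.0412 fz 10.2 ft -3.12 fr 3.26 27.2583
2 190.0 0.0411 fz 9.41 ft -3.0 fr 3.12 27.525
28.2417
```

View pics/w4.png

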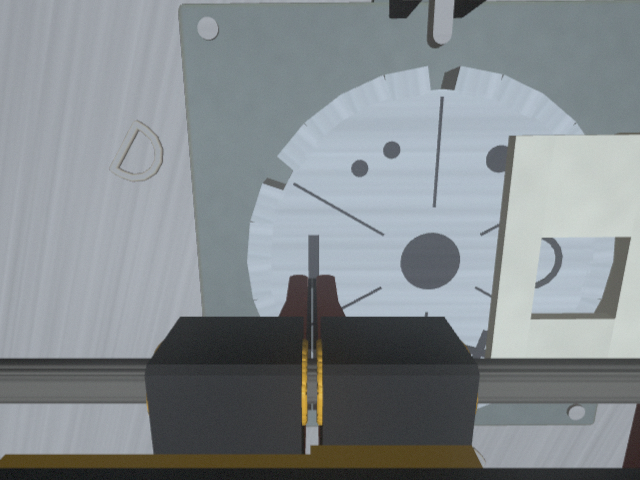

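```bash
python3 - <<'E'
from an import *
d=np.load("pics/w4.npz")
z=.046
def L(n,i,o):
    v=tosel(pix(d,*o,z))-tosel(pix(d,*i,z));print(n,np.degrees(np.arctan2(v[1],v[0])).round(2))
L("l3->90",(434.5,206),(442,97)); L("l2->150",(382,234),(294,184))
L("ax-bar ->180",(430,261),(313.5,257))
ang(d,[("ax",430,261),("notch",444,80),("n2",276,182)])
ang(d,[("boltnose",439,38)],z=.05)
v=tosel(pix(d,206,406,.012))-tosel(pix(d,180,6,.012));print(v)
E
python3 -c "
import cv2;f=cv2.imread('pics/w4.png');cv2.imwrite('pics/w4c.png',cv2.resize(f[0:330,240:640],None,fx=1.8,fy=1.8,interpolation=2))"
```

```text
l3->90 90.5
l2->150 150.31
ax-bar ->180 178.04
ax [ 0.0015 -0.0009] 0.0018 -30.8
notch [0.0015 0.0787] 0.0787 88.9
n2 [-0.0698  0.0359] 0.0785 152.8
boltnose [-0.003   0.0941] 0.0942 91.8
[-0.00169999 -0.22034463]
```

View pics/w4c.png

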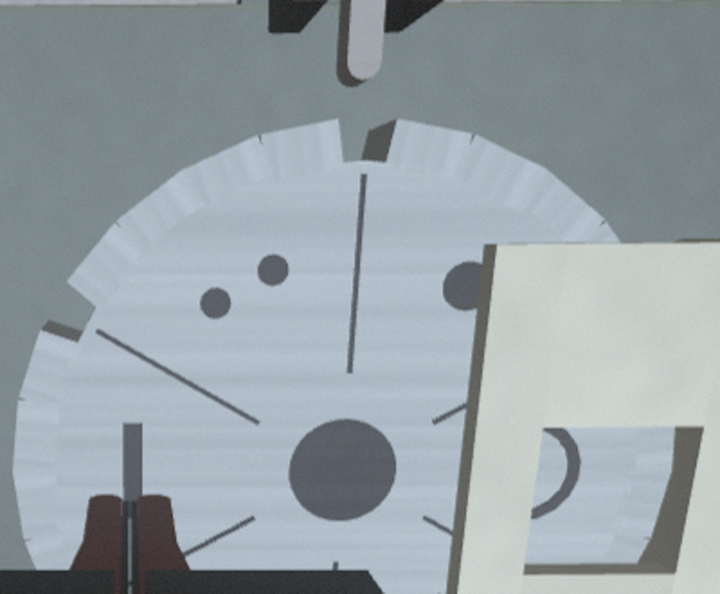

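```bash
cat > push.py <<'E'
from bench import *
from h import *
import sys
p=state()["ee_pos"]
move_l([p[0],p[1],.105],speed=.15)
move_l(tipp(0,.192,.097),speed=.18)
move_l(tipp(0,.192,.054),speed=.1)
hold(.2);f0=ft();u=np.array([-np.sin(YAW),np.cos(YAW),0])
y=.192;move_l(tipp(0,.179,.054),speed=.05);y=.179
while y>.145:
    y-=.0008;move_l(tipp(0,y,.054),speed=.03)
    f=ft(2)-f0;q=tosel(state()["ee_pos"])
    if f@u>1: print(round(y,4),q.round(4),"Fpush",(f@u).round(2),"fz",f[2].round(2))
    if f@u>13: break
print(state()["time"])
d=get_image("wrist");cv2.imwrite("pics/b1.png",d["frame"])
d=get_image("scene");cv2.imwrite("pics/b1s.png",cv2.resize(d["frame"][220:350,150:350],None,fx=4,fy=4,interpolation=2))
E
python3 push.py
```

```text
0.1734 [-0.      0.1737] Fpush 1.7 fz 0.08
0.1726 [0.     0.1729] Fpush 3.15 fz -0.04
0.1718 [0.     0.1719] Fpush 3.43 fz -0.02
0.171 [0.     0.1709] Fpush 2.23 fz -0.15
0.1702 [0.     0.1701] Fpush 2.88 fz -0.49
0.1694 [0.     0.1693] Fpush 2.21 fz 0.11
0.1686 [0.     0.1685] Fpush 2.82 fz -0.19
0.1678 [0.     0.1677] Fpush 1.79 fz -0.71
0.167 [0.     0.1669] Fpush 3.22 fz -0.21
0.1662 [0.     0.1661] Fpush 2.75 fz -0.98
0.1654 [0.     0.1653] Fpush 3.08 fz -0.6
0.1646 [0.     0.1645] Fpush 2.67 fz -0.13
0.1638 [0.     0.1637] Fpush 2.64 fz -0.74
0.163 [0.     0.1629] Fpush 2.06 fz 0.09
0.1622 [0.     0.1621] Fpush 3.08 fz -0.64
0.1614 [1.000e-04 1.613e-01] Fpush 2.64 fz -0.84
0.1606 [0.     0.1605] Fpush 2.64 fz 0.12
0.1598 [0.     0.1597] Fpush 2.92 fz -0.17
0.159 [0.     0.1589] Fpush 2.63 fz -0.52
0.1582 [0.     0.1581] Fpush 3.04 fz -0.23
0.1574 [0.     0.1573] Fpush 2.7 fz 0.05
0.1566 [0.     0.1565] Fpush 1.71 fz -0.63
0.1558 [0.     0.1562] Fpush 5.47 fz 0.39
0.155 [0.     0.1561] Fpush 6.9 fz 0.63
0.1542 [0.    0.156] Fpush 9.14 fz 0.32
0.1534 [1.000e-04 1.559e-01] Fpush 12.62 fz 1.66
0.1526 [1.000e-04 1.559e-01] Fpush 14.65 fz 2.19
39.9
```

View pics/b1s.png

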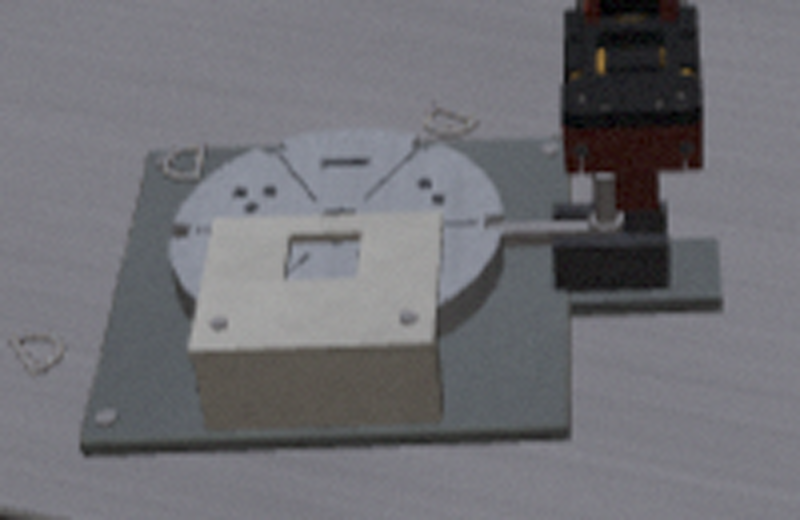

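```bash
python3 - <<'E'
from bench import *
from h import *
move_l(tipp(0,.185,.054),speed=.08)
move_l(tipp(0,.185,.12),speed=.15)
move_l(tipp(-.1,.25,.2),speed=.25)
hold(.3)
d=get_image("top");np.savez("pics/t5.npz",**d);cv2.imwrite("pics/t5.png",cv2.resize(d["frame"][85:275,310:515],None,fx=3.1,fy=3.1,interpolation=2));cv2.imwrite("pics/t5full.png",d["frame"])
d=get_image("scene");cv2.imwrite("pics/s5.png",cv2.resize(d["frame"][220:350,150:350],None,fx=4,fy=4,interpolation=2))
print(state()["time"],state()["ft_force"])
E
```

```text
42.275 [-1.01280939  0.20698785  0.84957208]
```

View pics/t5.png

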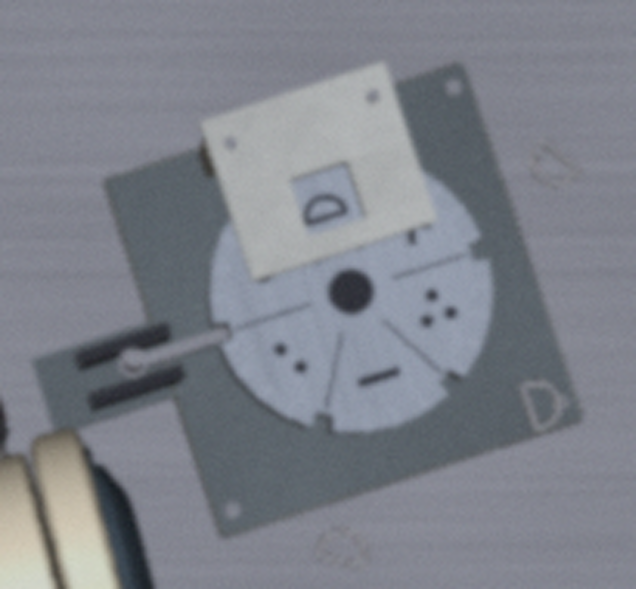

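View pics/t5full.png

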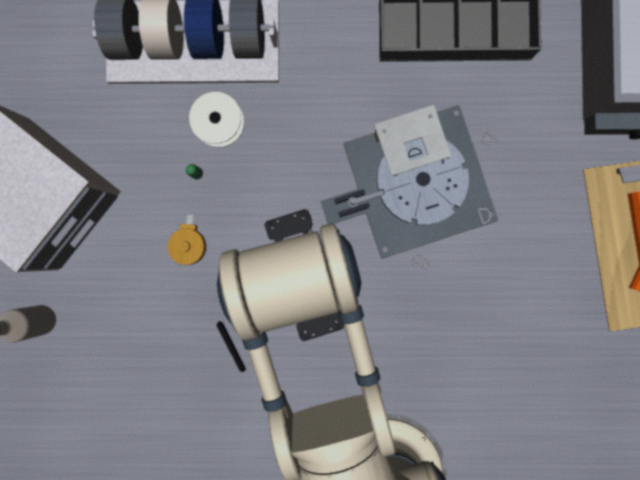

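View pics/s5.png

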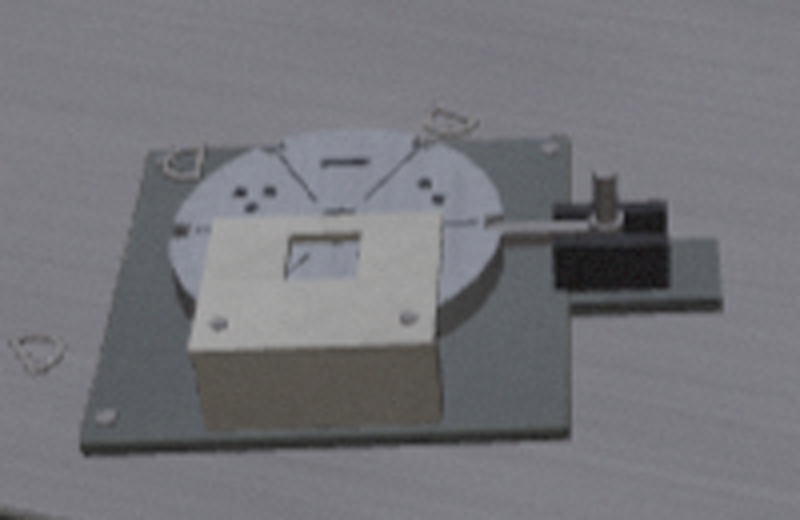

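```bash
python3 - <<'E'
from h import *
d=np.load("pics/t5.npz")
g=lambda u,v,z:tosel(pix(d,u/3.1+310-.34,v/3.1+85-.34,z))
print("post",g(131,357,.076))
ax=g(350,291,.046)
for n,u,v in [("D",324,209),("bar",379,377),("notch->30-60",477,251),("n->-90",452,378),("n->150",325,422)]:
    q=g(u,v,.046)-ax;print(n,q.round(4),np.degrees(np.arctan2(q[1],q[0])).round(1))
E
```

```text
post [0.00094261 0.14180748]
D [ 0.0527 -0.0004] -0.5
bar [-0.0554 -0.0006] -179.4
notch->30-60 [-0.0004 -0.0811] -90.3
n->-90 [-0.0695 -0.0426] -148.5
n->150 [-0.0715  0.0392] 151.3
```

```bash
python3 -c "
from bench import *
print(state()['time']);job_done()"
```

```text
42.275
the job is handed in; nothing more can be done
```

The D-ring sector is in the hood window, the locking bolt is pushed into its notch, and the job is handed in at 42.3 s.

**What I did:** I felt for the wheel face, which was about 45 mm above the counter. I then dragged the wheel anticlockwise in three strokes with about 7–10 N of press. The fingertip slipped in all three, so after each of the first two I re-measured with the wrist camera and dragged again. Finally I pushed the bolt post from its outer side and backed the arm clear.

**Last checks:**
- **Wheel angle:** the top camera put the D mark at -0.5° and the bar opposite at -179.4°. The three notches read between -0.3° and +1.5° off, so the wheel is about 0 ± 1° (limit 2.9°).
- **Bolt travel:** it ran at a steady 3 N or so past the rim position to a firm stop where home was expected. The post moved 17.7 mm by feel and 18.2 mm by camera, plus its unknown 0–4 mm start. The final camera position of the post (141.8 mm) alone suggests only 18.2 mm of travel, against 17.5 mm needed. That disagrees slightly with the firm stop, within the 2 mm calibration.
- **Forces:** the wrist sensor read at most 14.7 N in the push direction, against the 25 N limit.
- **Bystanders:** none appears moved in the last pictures. I judged this by eye and did not measure it.

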